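# Index the bench magnifier over the plaster cast

### The arm

A 6-joint arm with a two-finger parallel gripper is mounted at the origin on the work surface. World frame = base frame: x ahead of the robot, y to its left, z up, the work surface at z = 0. Lengths are in m, angles in degrees, forces in N, time in s.
With the tool pointing down it reaches from about 0.25 to 0.725 m from the base axis. Payload 9.7 kg.
Tool frame: the origin (TCP) lies at the very end of the fingers, on their centre line; the grasp point (between the pads) lies 19 mm behind it; z points along the fingers, y is the line along which they close (so a half turn about z gives the same grasp; the last joint's range is limited). The gripper opens to 85 mm and grips with 20 to 120 N. Pads are 22 mm wide; open, the fingers measure 114 mm over their backs; the gripper's body (76 mm by 85 mm) begins 54 mm behind the grasp point. The pads swing forward as they close: fully open they stand 13 mm farther back than shut.
Start: joints at [-64.458, 4.979, 10.078, 95.1, 0, 90], TCP at [0.237, -0.496, 0.231] pointing down, gripper open.
Joint ranges: [-179.16, 179.16], [-48.56, 103.87], [-65.8, 70.77], [-126.05, 130.52], [-82.76, 87.17], [-180, 180]. Speed limits (degrees/s): [127.2, 127.2, 147.25, 180, 180, 180].

### API

Orientations are given as [roll, pitch, yaw] about the fixed x, y, z axes, in that order (R = Rz(yaw) Ry(pitch) Rx(roll)).
In Python, from workcell import bot gives the robot as it stands.
- The arm moves only by the tool arm_command, never from a script. Its argument "series" is a list of rows, each a list of 4 numbers: the shift along the tool's x, y, z in m, then the turn about the tool's z in rad. A call has exactly 5 rows; each row is the pose to reach, as a shift and turn from the pose commanded when the call began, along the tool's axes at that moment; what a row does not reach only later rows make up. A row lasts 1/10 s, in which the tool goes at most 50 mm and 8.59 degrees, less where a joint would pass 70% of its speed; a pose out of reach is approached as far as the arm can. A call with a gripper value outside its range is refused whole. "hand" is the finger opening in m, from 0 to 0.0854, set as the call begins (left out, the last holds). The fingers move at their own pace and stop on an object; "grip_force" is the grip in N (left out, the last holds). Time passes only in rows, so rows that repeat a pose let the fingers close, or fill a call up. It gives the time, the measured TCP pose, the force, the opening and the grip force at its end, in the units of the state.
- bot.get_obs(): the state, without advancing time (a new reading comes with each control period).
- bot.camera(name): name is "scene" or "side" or "wrist"; returns a dict with "color" (480x640x3 uint8, blue, green, red), "camera_matrix" (3x3 intrinsics, pixels), "dist_coeffs" ([k1, k2, p1, p2, k3] as OpenCV has them; the pictures are not rectified), "xyz" and "orientation" of the camera in the world; the wrist camera has in their place "T_tool_cam" (4x4, takes a point from camera to tool coordinates, whose origin is the TCP and whose axes are the flange's). Camera axes: x right, y up, looking along -z (the intrinsics and any distortion apply to the point x, -y, -z); pixel columns grow to the right and rows downward; lengths in m; the calibration is good to about 2 mm. A picture is of the moment at which its call begins: read the wrist's pose just before it. There is no depth.
- bot.job_done(): hands the job in; it is judged then, once.
Trained networks look in the newest picture that a camera, given by its name, has taken for a name from the list of things; names that differ only in an ending like _2 or _b are one class to them, and where a whole thing is asked for, a point or a joint stands for the part that bears it (a point fixed in the world has none). Each returns a list of dicts, best first, with "confidence" (0 to 1); they miss things now and then, are a little off and sometimes report something else, mostly with a low value. They report only what shows in the picture. A call takes as long as a camera call. They do not tell look-alikes from the thing itself.
- bot.find_in(camera, target): "location" ([column, row] in pixels, amid what is visible of it).
- bot.mark_of(camera, target): "location" ([column, row] in pixels: a listed point, or the origin of a listed thing).
The state is a dict: "time": time; "q": joint angles; "qd": joint speeds; "joint_efforts": joint torques, N m; "ee_pos": TCP position; "tcp_rot": TCP orientation; "wrist_force": force on the tool from outside, world axes, zero at the start; "torque": the same for the moment, N m; "opening": finger opening in m; "grasp_force": force on a finger pad.
Only numpy, scipy, OpenCV 4.12 (cv2) and the standard library are available. Lean on these libraries where they do the work, as an engineer would, in place of code of your own. Each camera call takes 0.05 s, during which the arm holds its last target. There are 200 camera calls.

### The job

Set the sliding bench magnifier over the plaster cast: pull the spring plunger on the sleeve up, slide the sleeve along its tube until the lens stands over the cast, and let the pin drop fully home in the tube's hole there, then leave it locked and let go. The pin finds its hole only when it is right over it, so feel for it, and never force the sleeve sideways against the pin. Leave the cast and the steel cup where they stand.

Things in the scene. Friction and masses are not known exactly. Their poses are not given: they have to be found in the camera images.
- stand: Fixed stand: aluminium square tube 30 x 30 mm, 320 mm long, level on two steel posts. Origin on the bench under the tube's middle; y along the tube, x level across it to the lens side, z up. Tube top at z = 135 mm, with three 10.6 mm holes in it: at y = -65 mm, near 0 and near +65 mm; the last two are each up to 12 mm off along the tube, their true places not measured.
- sleeve (a joint): Position (m) of the white square sleeve (42 x 42 mm, 70 mm long, top 6 mm above the tube's top) that slides on the tube along the stand's +y: 0 at the first hole (start), near 0.065 at the second, near 0.130 at the third; ends at -0.012 and 0.152. It carries the plunger at its middle and the lens on a side arm. Friction 4 N, grease drag 2 N at 50 mm/s, and pin drag when the pin rides on the tube.
- plunger (a joint): Lift (m) of the spring plunger: 0 = pin fully home in a hole (9 mm deep), 0.009 = pin's tip riding on the tube's top, 0.016 = fully pulled up. The spring pushes it down with 6 N at 0, 9.6 N at 0.009 and 12.4 N at 0.016; let go, it drops home only if a hole is under it.
- knob (a point): Centre of the plunger's black round knob, 24 mm in diameter, 16 mm high, axis upright, on a 10 mm neck (14 mm of it shows, above a boss 18 mm wide and 10 mm high on the sleeve). At lift 0 the centre is 38 mm above the tube's top, 32 mm above the sleeve's top. It is right above the pin and moves with sleeve and plunger.
- pin: The plunger's steel pin, 8 mm in diameter with a nearly flat, slightly domed tip; its origin is on the pin's axis 9 mm above the tip, so at the tube's top when fully home. It has 1.3 mm of play either way in a hole. The pin must not meet more than 22 N.
- lens (a point): Centre of the round magnifier lens in a black rim 92 mm across and 10 mm thick, carried by the sleeve 120 mm to the stand's +x side of the pin and 22 mm below the tube's top; it moves with the sleeve.
- model_mid (a point): Middle (14 mm above the bench) of the loose plaster cast: an off-white block 46 x 54 x 16 mm with a horseshoe of teeth on top, 28 mm high in all. It stands on the bench on the lens side, either below where the lens comes with the pin in the second hole or with the pin in the third, within about 17 mm.
- cup_mid (a point): Middle (17 mm above the bench) of the loose round steel cup, 42 mm across and 34 mm high, which stands at the other of these two places.
Mind the look-alikes: they are no part of the job. Leave any blue or turquoise look-alike of the part that bears model_mid alone.

How it is judged (in metres and radians):
On the way, in this order (a step that is already met when the one before it is completed fails the run):
1. the plunger is pulled up until its pin is clear of the first hole (value of joint plunger above 0.0095 m), for 0.1 s.
2. the pin has dropped home with the lens over the cast (value of joint plunger below 0.0025 m and horizontal distance between lens and model_mid below 0.025 m), for 0.2 s.
At the end, for the whole second after the job is handed in: The pin is home in the hole (plunger lift under 2.5 mm), the lens centre is within 25 mm (level distance) of the cast's middle, and the sleeve is at rest (all of step 2 and velocity of joint sleeve between -0.01 and 0.01 m/s); the robot touches nothing.
It fails at once if the pin meets more than 22 N (sleeve forced against it, or the plunger pressed hard on the tube) (contact force between pin and anything else above 22 N).
It fails at once if the plaster cast is shifted by more than 10 mm (distance of model_mid from where it was at the start of the episode above 0.01 m).
It fails at once if the steel cup is shifted by more than 10 mm (distance of cup_mid from where it was at the start of the episode above 0.01 m).
It also fails if it takes over 48 s, if anything falls off the work surface, if the arm or the gripper's body presses on something with over 40 N, if the wrist force passes 120 N, or if a joint passes its speed limit or range.

## Working session

There is one attempt and no reset: what is moved stays moved. The work goes in short steps, Python scripts to look and compute and a tool call to move; the robot and the scene stay as the last step left them, time stands still between calls to the robot, and variables do not carry over. Pictures are saved under pics/ and viewed, at most 10 in all, crops included, and the job is handed in when it is done.

Besides the shell and the picture viewer there is one more tool, called after "Call:" as name(argument=value, ...), one argument or row to a line, values as JSON. arm_command: Moves the arm, as the interface text tells. Its arguments: {"type":"object","properties":{"series":{"type":"array"},"hand":{"type":"number"},"grip_force":{"type":"number"}},"required":["series"]}

```bash
mkdir -p pics; cat > h.py <<'E'
import numpy as np, cv2
from scipy.spatial.transform import Rotation as R
from workcell import bot
def cam(n):
    o=bot.get_obs(); c=bot.camera(n)
    if n=="wrist":
        T=np.eye(4); T[:3,:3]=R.from_euler('xyz',o['tcp_rot'],degrees=True).as_matrix(); T[:3,3]=o['ee_pos']
        C=T@np.array(c['T_tool_cam']); c['R']=C[:3,:3]; c['p']=C[:3,3]
    else:
        c['p']=np.array(c['xyz']); c['R']=R.from_euler('xyz',c['orientation'],degrees=True).as_matrix()
    return c
def ray(c,px):
    u=cv2.undistortPoints(np.array([[px]],float),np.array(c['camera_matrix']),np.array(c['dist_coeffs']))[0,0]
    d=c['R']@np.array([u[0],-u[1],-1]); return c['p'],d/np.linalg.norm(d)
def atz(c,px,z):
    p,d=ray(c,px); return p+d*(z-p[2])/d[2]
def proj(c,P):
    q=c['R'].T@(np.array(P,float)-c['p']); q=q*[1,-1,-1]
    return cv2.projectPoints(q[None],np.zeros(3),np.zeros(3),np.array(c['camera_matrix']),np.array(c['dist_coeffs']))[0][0,0]
def tri(rs):
    A=0;b=0
    for p,d in rs:
        M=np.eye(3)-np.outer(d,d);A=A+M;b=b+M@p
    x=np.linalg.solve(A,b); return x,[np.linalg.norm((np.eye(3)-np.outer(d,d))@(x-p)) for p,d in rs]
E
python3 - <<'E'
from h import *
np.set_printoptions(precision=4,suppress=True)
print(bot.get_obs())
H={'knob':.173,'lens':.113,'model_mid':.014,'cup_mid':.017,'stand':0,'pin':.135}
for n in ['scene','side']:
    c=cam(n); cv2.imwrite(f'pics/{n}0.png',c['color']); print(n,c['xyz'],c['orientation'])
    for t in H:
        for r in bot.mark_of(n,t)[:4]: print(n,t,r['location'],round(r['confidence'],2),atz(c,r['location'],H[t]))
E
```

```text
{'time': 0.0, 'q': array([-64.4577,   5.0132,  10.0362,  95.1003,  -0.0006,  90.    ]), 'qd': array([ 0.0013, -0.0762,  0.0464,  0.0025,  0.0751,  0.0286]), 'joint_efforts': array([ -0.0003, -52.0397,  46.4797,   0.0166,  -0.    ,  -0.    ]), 'ee_pos': array([ 0.237 , -0.496 ,  0.2306]), 'tcp_rot': array([-179.9227,    0.0006,   25.5422]), 'wrist_force': array([ 0.8186, -0.4318, -0.539 ]), 'torque': array([0.0087, 0.0173, 0.0239]), 'grasp_force': 0.0, 'opening': 0.08507322046045326}
scene [1.2143 0.2772 0.6411] [ 51.791   -0.2872 105.206 ]
scene knob [271.2, 183.0] 0.44 [ 0.5036 -0.0196  0.173 ]
scene lens [263.5, 238.2] 0.94 [ 0.6078 -0.001   0.113 ]
scene lens [331.1, 279.4] 0.31 [0.6835 0.1533 0.113 ]
scene model_mid [215.2, 286.7] 0.83 [ 0.6665 -0.0899  0.014 ]
scene model_mid [393.8, 324.2] 0.8 [0.6674 0.2704 0.014 ]
scene model_mid [310.7, 350.3] 0.79 [0.764 0.139 0.014]
scene model_mid [430.3, 261.2] 0.77 [0.4719 0.3228 0.014 ]
scene cup_mid [301.2, 277.7] 0.89 [0.5986 0.0702 0.017 ]
side [0.1769 0.5634 0.8715] [  40.7555   -0.1273 -135.9515]
side knob [412.5, 223.2] 0.47 [ 0.5    -0.0152  0.173 ]
side lens [355.0, 219.0] 0.94 [0.6181 0.0069 0.113 ]
side model_mid [297.3, 394.9] 0.93 [0.4688 0.3193 0.014 ]
side model_mid [262.2, 247.2] 0.71 [0.7648 0.1375 0.014 ]
side model_mid [247.1, 311.6] 0.67 [0.6627 0.2681 0.014 ]
side model_mid [321.5, 292.7] 0.59 [0.5891 0.1339 0.014 ]
side cup_mid [343.4, 270.8] 0.67 [0.5933 0.0638 0.017 ]
side stand [394.0, 302.1] 0.88 [0.4742 0.0411 0.    ]
side stand [353.5, 222.5] 0.45 [ 0.679  -0.0653  0.    ]
```

View pics/scene0.png

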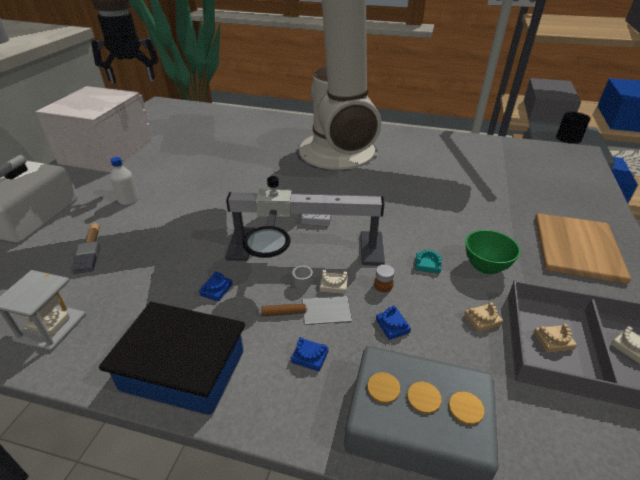

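View pics/side0.png

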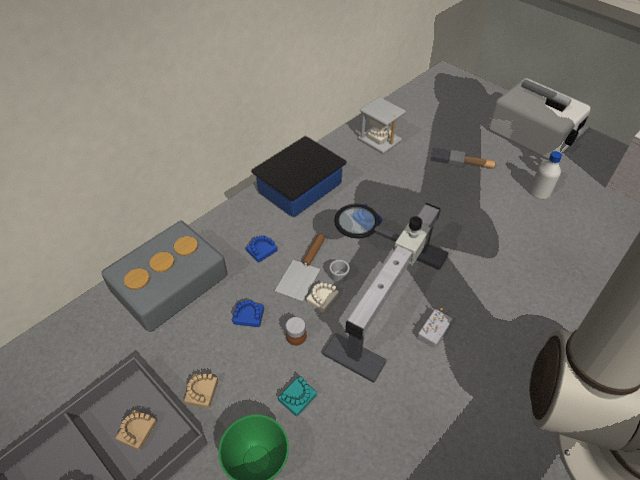

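The scene view shows the off-white cast at (334,281), the cup at (302,275) and the sleeve knob at (273,182). In the side view the cast is at (321,293), the cup at (340,270) and the knob at (415,223). The look-alikes are blue (215,286; 310,352; 393,322), turquoise (429,261) and tan casts further out. Only the off-white one beside the stand fits. I'll confirm it in an enlarged crop.

```bash
python3 - <<'E'
from h import *
i=cv2.imread('pics/side0.png')[195:345,280:480]; cv2.imwrite('pics/crop1.png',cv2.resize(i,None,fx=4,fy=4,interpolation=cv2.INTER_CUBIC))
E
```

```text
(no output)
```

View pics/crop1.png

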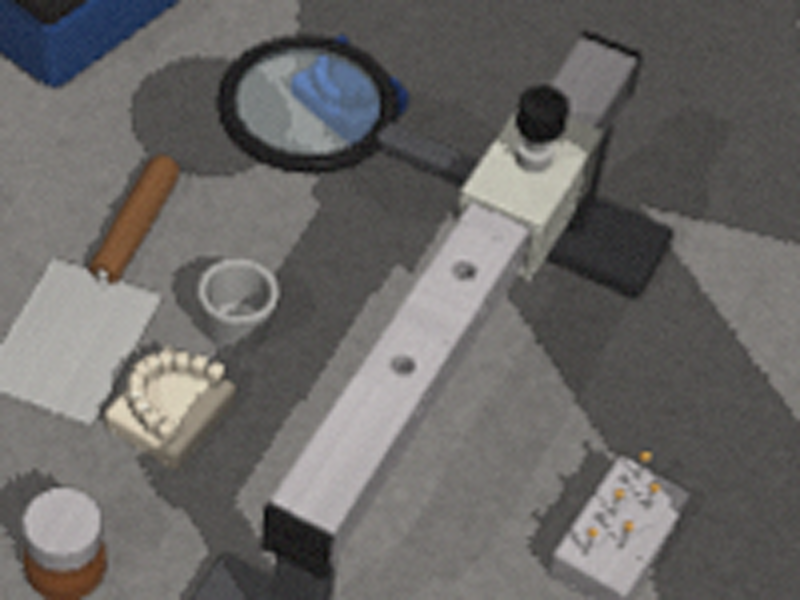

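The off-white toothed block at crop (170,400), which is side (322,295), is the cast. The cup is at crop (238,292). The tube's two free holes show at crop (465,270) and (403,365).

```bash
python3 - <<'E'
from h import *
np.set_printoptions(precision=4,suppress=True)
s=cam('side'); c=cam('scene')
f=lambda u,v:(u/4+280-.375,v/4+195-.375)
h2=atz(s,f(465,270),.135);h3=atz(s,f(403,365),.135)
L1,L2=atz(s,f(468,208),.135),atz(s,f(268,503),.135)
R1,R2=atz(s,f(527,232),.135),atz(s,f(333,537),.135)
print('holes',h2,h3,'L',L1,L2,'R',R1,R2)
for a,b in((L1,L2),(R1,R2),(h2,h3)): d=b-a;print(np.degrees(np.arctan2(d[1],d[0])),np.linalg.norm(d))
for n,a,b in(('knob',(273,182.5),f(542,113)),('lens',(266.5,240),f(309,103)),('cast',(334,281),f(172,400)),('cup',(302,277),f(236,302))):
    print(n,*tri([ray(c,a),ray(s,b)]))
fa=(L1+R1)/2;fb=(L2+R2)/2;print('end',fb)
E
```

```text
holes [0.4804 0.0515 0.135 ] [0.4668 0.1121 0.135 ] L [0.5025 0.0216 0.135 ] [0.462  0.2055 0.135 ] R [0.4738 0.0139 0.135 ] [0.4318 0.1989 0.135 ]
102.4331011708304 0.18830979092890907
102.78552518872529 0.18972311018297933
102.73392256182211 0.06209141644929995
knob [ 0.4974 -0.019   0.1716] [np.float64(0.001114785287436693), np.float64(0.0011147852874366256)]
lens [0.6125 0.0073 0.1137] [np.float64(0.00030624567253972695), np.float64(0.00030624567253967534)]
cast [0.5849 0.1358 0.0124] [np.float64(0.0007973409758028606), np.float64(0.0007973409758029072)]
cup [0.5997 0.0721 0.0208] [np.float64(0.0003652191713579983), np.float64(0.00036521917135802577)]
end [0.4469 0.2022 0.135 ]
```

Call:
arm_command(
  series=[
    [0.04,-0.029,0,0.045],
    [0.08,-0.058,0,0.09],
    [0.12,-0.087,0,0.135],
    [0.16,-0.116,0,0.18],
    [0.2,-0.144,0,0.224],
  ],
  hand=0.06,
  grip_force=60,
)

```text
time: 1.3
ee_pos: [0.3559, -0.2783, 0.2315]
tcp_rot: [180.0, -0.0, 12.6]
wrist_force: [0.4, 0.1, -0.7]
opening: 0.0596
grasp_force: 0.0
```

```bash
cat > go.py <<'E'
from h import *
import sys
np.set_printoptions(precision=4,suppress=True)
o=bot.get_obs(); t=np.array([float(x) for x in sys.argv[1:4]])
Rm=R.from_euler('xyz',o['tcp_rot'],degrees=True).as_matrix()
print(o['time'],o['ee_pos'],o['tcp_rot'],'shift',Rm.T@(t-o['ee_pos']),'F',o['wrist_force'],o['opening'])
E
python3 go.py .4975 -.019 .23
```

```text
1.3 [ 0.3559 -0.2783  0.2315] [179.9714  -0.0272  12.5743] shift [ 0.1946 -0.2223  0.0015] F [ 0.397  0.119 -0.749] 0.05961224967419948
```

Call:
arm_command(
  series=[
    [0.034,-0.037,0,0],
    [0.067,-0.074,0,0],
    [0.1,-0.111,0,0],
    [0.133,-0.148,0,0],
    [0.16,-0.18,0,0],
  ],
)

```text
time: 1.8
ee_pos: [0.4728, -0.0669, 0.2314]
tcp_rot: [180.0, -0.0, 12.8]
wrist_force: [0.1, -1.7, 0.6]
opening: 0.06
grasp_force: 0.0
```

Call:
arm_command(
  series=[
    [0.02,-0.024,0,0],
    [0.034,-0.042,0,0],
    [0.034,-0.042,0,0],
    [0.034,-0.042,0,0],
    [0.034,-0.042,0,0],
  ],
)

```text
time: 2.3
ee_pos: [0.4956, -0.0215, 0.2314]
tcp_rot: [180.0, 0.0, 12.7]
wrist_force: [-0.7, -0.9, 0.2]
opening: 0.06
grasp_force: 0.0
```

```bash
python3 - <<'E'
from h import *
np.set_printoptions(precision=4,suppress=True)
c=cam('wrist'); print(c['p']); cv2.imwrite('pics/w1.png',c['color'])
for t,z in (('knob',.173),('lens',.113),('model_mid',.014),('cup_mid',.017)):
  for r in bot.mark_of('wrist',t)[:2]: print(t,r['location'],r['confidence'],atz(c,r['location'],z))
E
python3 go.py .4975 -.019 .158
```

```text
[ 0.5737 -0.0043  0.3738]
knob [313.1, 264.8] 0.88 [ 0.4958 -0.0194  0.173 ]
knob [243.1, 194.2] 0.37 [0.5251 0.0229 0.173 ]
lens [312.2, 30.4] 0.56 [0.6144 0.008  0.113 ]
model_mid [452.7, 20.0] 0.96 [ 0.6619 -0.0944  0.014 ]
model_mid [148.3, 54.9] 0.93 [0.5834 0.1389 0.014 ]
cup_mid [229.0, 54.6] 0.72 [0.5976 0.074  0.017 ]
2.55 [ 0.4958 -0.0215  0.2314] [179.9958  -0.0167  12.6456] shift [ 0.0022 -0.002   0.0734] F [-0.0514  0.1011 -0.1214] 0.05999749258451503
```

View pics/w1.png

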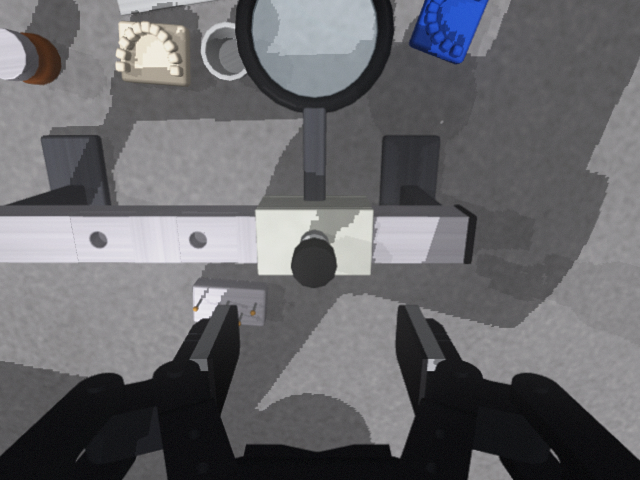

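The wrist view shows the knob at (313,262), the tube holes at (198,240) and (98,240), the cast at (152,53) and the cup at (225,50).

```bash
python3 - <<'E'
from h import *
np.set_printoptions(precision=4,suppress=True)
c=cam('wrist'); k=atz(c,(313.5,262.5),.173); a=atz(c,(198,240),.135); b=atz(c,(98,240),.135)
l=atz(c,(0,262),.135); r=atz(c,(467,263),.135); print(k,a,b,np.degrees(np.arctan2(*(l-r)[1::-1])),np.degrees(np.arctan2(*(b-a)[1::-1])))
u=np.array([-.2198,.9755,0]);print((a-k)@u,(b-k)@u)
s0=atz(c,(257,241),.141);s1=atz(c,(373,241),.141);print((s0+s1)/2,np.linalg.norm(s0-s1),(b-(s0+s1)/2)@u)
E
```

```text
[ 0.4973 -0.0193  0.173 ] [0.4817 0.0506 0.135 ] [0.468  0.1113 0.135 ] 102.55879720660495 102.66647278992347
0.07163104112917273 0.13378240812269196
[ 0.4988 -0.0196  0.141 ] 0.06976299867163444 0.13438795656382746
```

Call:
arm_command(
  series=[
    [0.002,-0.002,0.015,0],
    [0.002,-0.002,0.032,0],
    [0.002,-0.002,0.05,0],
    [0.002,-0.002,0.065,0],
    [0.002,-0.002,0.073,0],
  ],
)

```text
time: 3.1
ee_pos: [0.4969, -0.0187, 0.157]
tcp_rot: [-180.0, 0.1, 12.7]
wrist_force: [-0.3, 0.6, 1.3]
opening: 0.0602
grasp_force: 0.0
```

Call:
arm_command(
  series=[
    [0,0,0,0],
    [0,0,0,0],
    [0,0,0,0],
    [0,0,0,0],
    [0,0,0,0],
  ],
  hand=0.018,
  grip_force=40,
)

```text
time: 3.6
ee_pos: [0.4978, -0.0187, 0.1593]
tcp_rot: [180.0, -0.1, 12.7]
wrist_force: [-1.9, -2.6, 5.4]
opening: 0.0225
grasp_force: 39.4
```

Call:
arm_command(
  series=[
    [0,0,-0.003,0],
    [0,0,-0.006,0],
    [0,0,-0.009,0],
    [0,0,-0.012,0],
    [0,0,-0.012,0],
  ],
)

```text
time: 4.1
ee_pos: [0.4976, -0.0186, 0.1696]
tcp_rot: [180.0, 0.0, 12.7]
wrist_force: [5.3, -3.5, -10.4]
opening: 0.0226
grasp_force: 39.8
```

```bash
python3 - <<'E'
from h import *
np.set_printoptions(precision=4,suppress=True)
c=cam('wrist'); print(c['p'],bot.get_obs()['ee_pos'],bot.get_obs()['wrist_force']); cv2.imwrite('pics/w2.png',c['color'])
E
```

```text
[ 0.5757 -0.0013  0.312 ] [ 0.4976 -0.0186  0.1695] [  4.3212  -3.1033 -10.1496]
```

View pics/w2.png

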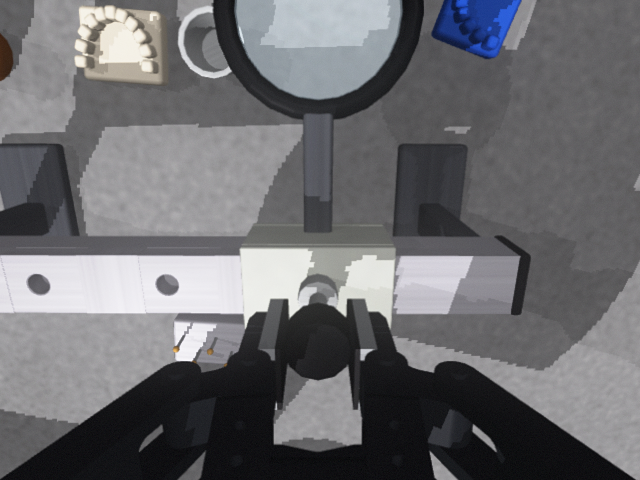

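The knob is gripped at (318,342) and the spring load is about 10 N, so the pin is up. I'll lift a bit more and slide.

Call:
arm_command(
  series=[
    [0,0,-0.001,0],
    [0,0,-0.002,0],
    [0,0,-0.003,0],
    [0,0,-0.003,0],
    [0,0,-0.003,0],
  ],
)

```text
time: 4.65
ee_pos: [0.4976, -0.0186, 0.1722]
tcp_rot: [180.0, 0.1, 12.7]
wrist_force: [4.4, -2.6, -11.2]
opening: 0.0219
grasp_force: 39.7
```

Call:
arm_command(
  series=[
    [0,-0.004,0,0],
    [0,-0.01,0,0],
    [0,-0.016,0,0],
    [0,-0.022,0,0],
    [0,-0.028,0,0],
  ],
)

```text
time: 5.15
ee_pos: [0.4915, 0.0085, 0.1722]
tcp_rot: [179.9, 0.1, 12.7]
wrist_force: [6.0, -5.5, -12.3]
opening: 0.0224
grasp_force: 39.8
```

Call:
arm_command(
  series=[
    [0,-0.006,0,0],
    [0,-0.013,0,0],
    [0,-0.02,0,0],
    [0,-0.027,0,0],
    [0,-0.034,0,0],
  ],
)

```text
time: 5.65
ee_pos: [0.4841, 0.0416, 0.1723]
tcp_rot: [179.9, 0.0, 12.7]
wrist_force: [6.9, -5.0, -12.1]
opening: 0.0223
grasp_force: 39.8
```

Call:
arm_command(
  series=[
    [0,-0.007,0,0],
    [0,-0.014,0,0],
    [0,-0.021,0,0],
    [0,-0.028,0,0],
    [0,-0.034,0,0],
  ],
)

```text
time: 6.15
ee_pos: [0.4767, 0.0749, 0.1723]
tcp_rot: [179.9, 0.0, 12.7]
wrist_force: [8.1, -4.1, -12.2]
opening: 0.0222
grasp_force: 39.8
```

Call:
arm_command(
  series=[
    [0,-0.006,0,0],
    [0,-0.013,0,0],
    [0,-0.02,0,0],
    [0,-0.027,0,0],
    [0,-0.03,0,0],
  ],
)

```text
time: 6.65
ee_pos: [0.47, 0.1044, 0.1723]
tcp_rot: [179.9, 0.0, 12.7]
wrist_force: [7.1, -3.6, -11.3]
opening: 0.0224
grasp_force: 39.8
```

```bash
python3 - <<'E'
from h import *
np.set_printoptions(precision=4,suppress=True)
o=bot.get_obs();u=np.array([-.2190,.9757,0]); print('s',(o['ee_pos']-[.4976,-.0186,0])@u,o['wrist_force'])
c=cam('wrist'); cv2.imwrite('pics/w3.png',c['color'])
E
```

```text
s 0.12602927660757013 [  7.087   -3.5931 -11.2551]
```

View pics/w3.png

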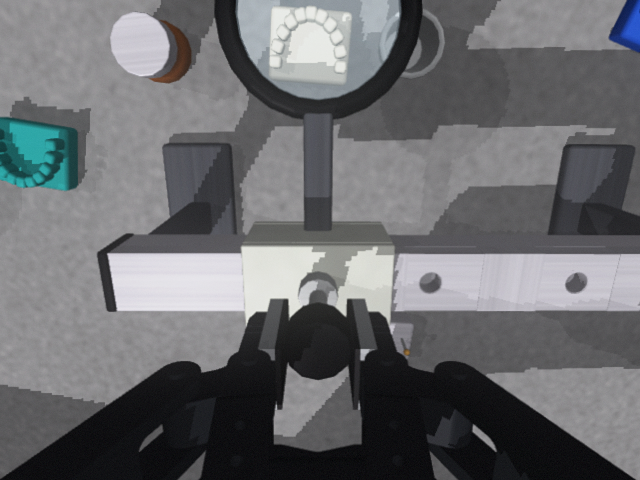

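The lens now stands nearly over the cast at (310,45). The sleeve is at about 0.126, so the third hole is about 8 mm further on.

Call:
arm_command(
  series=[
    [0.0005,-0.001,0,0],
    [0.0005,-0.003,0,0],
    [0.0005,-0.004,0.001,0],
    [0.0005,-0.004,0.002,0],
    [0.0005,-0.004,0.003,0],
  ],
)

```text
time: 7.2
ee_pos: [0.4696, 0.1066, 0.1693]
tcp_rot: [-180.0, 0.1, 12.8]
wrist_force: [4.1, -2.5, -10.7]
opening: 0.0223
grasp_force: 39.9
```

Call:
arm_command(
  series=[
    [0,0,0.0005,0],
    [0,0,0.001,0],
    [0,0,0.001,0],
    [0,0,0.001,0],
    [0,0,0.001,0],
  ],
)

```text
time: 7.7
ee_pos: [0.4696, 0.1066, 0.1685]
tcp_rot: [-180.0, 0.1, 12.8]
wrist_force: [4.2, -2.7, -9.1]
opening: 0.0225
grasp_force: 40.0
```

Call:
arm_command(
  series=[
    [0,0,0.0005,0],
    [0,0,0.0008,0],
    [0,0,0.0008,0],
    [0,0,0.0008,0],
    [0,0,0.0008,0],
  ],
)

```text
time: 8.2
ee_pos: [0.4697, 0.1066, 0.1683]
tcp_rot: [-180.0, 0.0, 12.8]
wrist_force: [4.2, -4.0, -8.0]
opening: 0.0224
grasp_force: 40.1
```

Call:
arm_command(
  series=[
    [0,0,0.0005,0],
    [0,0,0.001,0],
    [0,-0.0005,0.001,0],
    [0,-0.001,0.001,0],
    [0,-0.0015,0.001,0],
  ],
)

```text
time: 8.7
ee_pos: [0.4696, 0.1071, 0.1678]
tcp_rot: [-180.0, -0.0, 12.9]
wrist_force: [2.2, -6.1, -3.3]
opening: 0.0223
grasp_force: 40.5
```

Call:
arm_command(
  series=[
    [0,-0.0004,0,0],
    [0,-0.0008,0,0],
    [0,-0.0012,0,0],
    [0,-0.0016,0,0],
    [0,-0.002,0,0],
  ],
)

```text
time: 9.2
ee_pos: [0.4692, 0.1087, 0.1674]
tcp_rot: [-179.9, 0.0, 13.0]
wrist_force: [2.6, -3.8, -5.5]
opening: 0.0226
grasp_force: 40.4
```

Call:
arm_command(
  series=[
    [0,-0.0004,0,0],
    [0,-0.0008,0,0],
    [0,-0.0012,0,0],
    [0,-0.0015,0,0],
    [0,-0.0015,0,0],
  ],
)

```text
time: 9.7
ee_pos: [0.4691, 0.1094, 0.1673]
tcp_rot: [-179.8, 0.0, 13.0]
wrist_force: [3.0, -3.0, -7.8]
opening: 0.0223
grasp_force: 40.2
```

Call:
arm_command(
  series=[
    [0,-0.0004,0,0],
    [0,-0.0008,0,0],
    [0,-0.001,0,0],
    [0,-0.001,0,0],
    [0,-0.001,0,0],
  ],
)

```text
time: 10.2
ee_pos: [0.469, 0.1098, 0.1674]
tcp_rot: [-179.8, 0.0, 13.1]
wrist_force: [3.3, -2.7, -9.5]
opening: 0.0223
grasp_force: 40.0
```

Call:
arm_command(
  series=[
    [0,0,0.0005,0],
    [0,0,0.001,0],
    [0,0,0.0015,0],
    [0,0,0.0015,0],
    [0,0,0.0015,0],
  ],
)

```text
time: 10.7
ee_pos: [0.4689, 0.11, 0.166]
tcp_rot: [-179.8, 0.0, 13.1]
wrist_force: [2.1, -1.3, -8.6]
opening: 0.0224
grasp_force: 40.1
```

The pin is entering: z follows freely at spring load. I'll lower on.

Call:
arm_command(
  series=[
    [0,0,0.0008,0],
    [0,0,0.0016,0],
    [0,0,0.0024,0],
    [0,0,0.003,0],
    [0,0,0.003,0],
  ],
)

```text
time: 11.2
ee_pos: [0.469, 0.11, 0.163]
tcp_rot: [-179.8, -0.0, 13.1]
wrist_force: [1.2, 0.9, -7.4]
opening: 0.0221
grasp_force: 40.2
```

Call:
arm_command(
  series=[
    [0,0,0.0008,0],
    [0,0,0.0016,0],
    [0,0,0.0022,0],
    [0,0,0.0022,0],
    [0,0,0.0022,0],
  ],
)

```text
time: 11.7
ee_pos: [0.469, 0.11, 0.1608]
tcp_rot: [-179.8, -0.0, 13.1]
wrist_force: [0.2, 1.1, -5.4]
opening: 0.0224
grasp_force: 40.4
```

Now release and let the spring seat it, then rise clear.

Call:
arm_command(
  series=[
    [0,0,0.0005,0],
    [0,0,0.0005,0],
    [0,0,0.0005,0],
    [0,0,0.0005,0],
    [0,0,0.0005,0],
  ],
  hand=0.06,
)

```text
time: 12.2
ee_pos: [0.4691, 0.1098, 0.1605]
tcp_rot: [-179.8, -0.0, 13.1]
wrist_force: [0.4, -0.7, 0.3]
opening: 0.0598
grasp_force: 0.0
```

Call:
arm_command(
  series=[
    [0,0,-0.01,0],
    [0,0,-0.025,0],
    [0,0,-0.04,0],
    [0,0,-0.055,0],
    [0,0,-0.07,0],
  ],
)

```text
time: 12.7
ee_pos: [0.4691, 0.1096, 0.2318]
tcp_rot: [-179.8, -0.0, 13.1]
wrist_force: [0.3, 0.7, 0.9]
opening: 0.0598
grasp_force: 0.0
```

```bash
python3 - <<'E'
from h import *
np.set_printoptions(precision=4,suppress=True)
ra={}
I=[]
for n,t in (('scene',0),('side',0),('wrist',0)):
    c=cam(n); I.append(c['color'])
    for k in('knob','lens','model_mid','cup_mid'):
        r=bot.mark_of(n,k)
        for x in r[:4]:
            if n=='wrist' or x['confidence']>.4: print(n,k,x['location'],round(x['confidence'],2),atz(c,x['location'],{'knob':.173,'lens':.113,'model_mid':.014,'cup_mid':.017}[k]))
        if r and k=='knob': ra[n]=ray(c,r[0]['location'])
print(tri(list(ra.values())))
a=cv2.resize(I[0][150:330,220:420],None,fx=2,fy=2);b=cv2.resize(I[1][190:340,270:470],None,fx=2,fy=2)
o=np.zeros((600,800,3),np.uint8);o[:360,:400]=a;o[:300,400:]=b;o[360:600,:320]=cv2.resize(I[2],(320,240));cv2.imwrite('pics/end.png',o)
E
```

```text
scene knob [335.8, 184.5] 0.5 [0.4735 0.1088 0.173 ]
scene lens [333.1, 244.8] 0.57 [0.5911 0.1338 0.113 ]
scene lens [309.1, 245.0] 0.45 [0.604 0.09  0.113]
scene model_mid [217.0, 285.6] 0.84 [ 0.6627 -0.0878  0.014 ]
scene model_mid [307.4, 351.4] 0.82 [0.7677 0.1341 0.014 ]
scene model_mid [332.9, 277.2] 0.8 [0.5766 0.132  0.014 ]
scene model_mid [393.2, 321.7] 0.68 [0.6617 0.2685 0.014 ]
scene cup_mid [298.1, 276.4] 0.68 [0.5966 0.0629 0.017 ]
side knob [382.2, 272.4] 0.55 [0.4676 0.1116 0.173 ]
side lens [319.9, 265.0] 0.76 [0.5872 0.1405 0.113 ]
side model_mid [325.0, 294.6] 0.87 [0.5808 0.1323 0.014 ]
side model_mid [297.2, 395.0] 0.8 [0.4687 0.3195 0.014 ]
side model_mid [247.2, 309.9] 0.74 [0.6655 0.2654 0.014 ]
side model_mid [366.3, 213.1] 0.72 [ 0.6693 -0.0978  0.014 ]
wrist knob [318.2, 266.3] 0.97 [0.4693 0.1092 0.173 ]
wrist lens [316.4, 32.0] 0.9 [0.5867 0.1377 0.113 ]
wrist model_mid [81.2, 146.4] 0.73 [0.4691 0.3203 0.014 ]
wrist model_mid [622.9, 30.6] 0.66 [ 0.6592 -0.0958  0.014 ]
wrist cup_mid [399.0, 59.7] 0.86 [0.5968 0.0726 0.017 ]
(array([0.4686, 0.1087, 0.1699]), [np.float64(0.0009262183976536389), np.float64(0.0008114118826320798), np.float64(0.0005409401978089677)])
```

View pics/end.png

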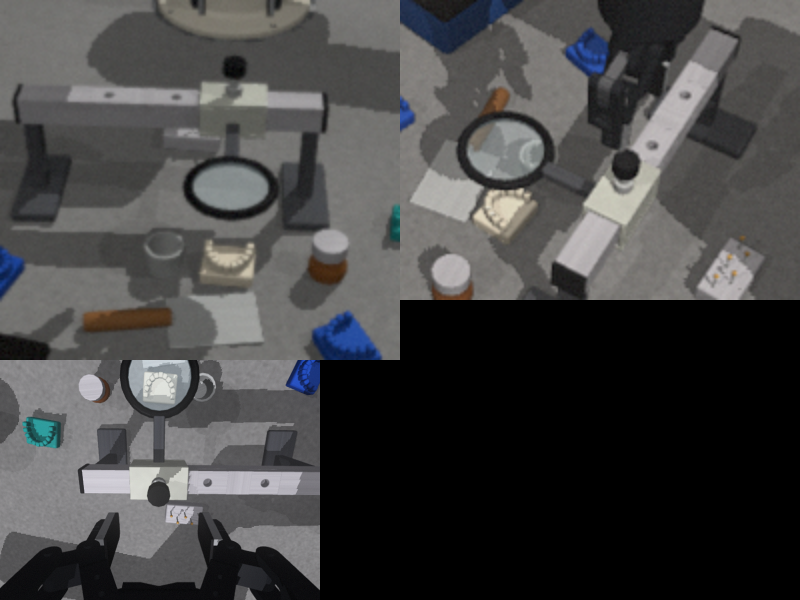

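The hand is clear. The knob triangulates to z≈0.170, its home height. The lens at about (0.587,0.138) stands over the cast at about (0.583,0.135), and the cup has not moved.

```bash
python3 -c "
from workcell import bot
print(bot.job_done())"
```

```text
the job is handed in; nothing more can be done
None
```

The job is handed in: the pin is home in the third hole, the lens is about 5 mm off the cast's middle by camera, the cast and cup stand where they were, and the arm is clear; no verdict was returned.

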